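# Put the watch-case press dies back in their trays

### The job

Put the four aluminium watch-case press dies away, each in the tray of its own shape and size: flat on the tray's floor inside the rim, the square and the oblong die turned in line with the sides of their trays. The small round die was left in the large round tray by mistake. Set the dies down rather than dropping them, and leave the loupe and the oil pot where they stand.

Things in the scene. Friction and masses are not known exactly. Their poses are not given: they have to be found in the camera images.
- die_large: Large round case-press die, a disc 52 mm in diameter, about 150 g. Bare aluminium, 28 mm high, straight sides, a dark groove round the flat top; stands upright; origin: centre of its underside, z up. It may be gripped by its sides at any height by 40 N. Starts on the bench.
- die_small: Small round case-press die, 30 mm in diameter, about 55 g. Bare aluminium, 28 mm high, straight sides, a dark groove round the flat top; stands upright; origin: centre of its underside, z up. It may be gripped by its sides at any height by 40 N. At the start it stands on the floor of the large round tray, where it does not belong and where it leaves no room for the large die.
- die_square: Square case-press die, 36 mm by 36 mm, sides along its x and y axes, about 100 g. Bare aluminium, 28 mm high, straight sides, a dark groove round the flat top; stands upright; origin: centre of its underside, z up. It may be gripped by its sides at any height by 40 N. Starts on the bench, at any yaw.
- die_oblong: Oblong case-press die with round ends, 64 mm long along its x axis and 26 mm wide along y, about 110 g; the flat middle of its long sides is 38 mm long. Bare aluminium, 28 mm high, straight sides, a dark groove round the flat top; stands upright; origin: centre of its underside, z up. It may be gripped by its sides at any height by 40 N. Starts on the bench, at any yaw.
- tray_large: Large round shallow tray for the large die, 70 mm in diameter inside. Grey plastic, fixed to the bench but in a different place and yaw each time. Its floor is 3 mm thick, its rim 4 mm wide and 8 mm high over the bench (5 mm over the floor). Origin: centre of its underside, on the bench, z up. Occupied by the small die at the start.
- tray_small: Small round shallow tray for the small die, 48 mm in diameter inside. Grey plastic, fixed to the bench but in a different place and yaw each time. Its floor is 3 mm thick, its rim 4 mm wide and 8 mm high over the bench (5 mm over the floor). Origin: centre of its underside, on the bench, z up. Empty at the start.
- tray_square: Square shallow tray for the square die, 54 mm by 54 mm inside, sides along its x and y axes. Grey plastic, fixed to the bench but in a different place and yaw each time. Its floor is 3 mm thick, its rim 4 mm wide and 8 mm high over the bench (5 mm over the floor). Origin: centre of its underside, on the bench, z up. Empty at the start.
- tray_oblong: Oblong, rectangular shallow tray for the oblong die, inside 82 mm along its x axis and 44 mm along y. Grey plastic, fixed to the bench but in a different place and yaw each time. Its floor is 3 mm thick, its rim 4 mm wide and 8 mm high over the bench (5 mm over the floor). Origin: centre of its underside, on the bench, z up. Empty at the start.
- loupe: Bystander: a dark green eye loupe standing among the dies and trays, 36 mm high, 32 mm across at its foot, light and loose; origin: centre of its underside. Nothing else within 80 mm of a die's or tray's centre is higher than 6 mm, and the trays and dies stand at least about 110 mm apart, centre to centre (the loupe and the oil pot at least about 70 mm from them).
- oil_pot: Bystander: a small cream-coloured oil pot standing among the dies and trays, 22 mm high, 29 mm across at the top, light and loose; origin: centre of its underside.
There are look-alikes about, which are no part of the job. Leave any purple look-alike of the tray_square alone.

How it is judged:
By the outcome, as a careful person would: the job done as asked, in the order asked, and still so for the second after the job is handed in, with the robot touching nothing.
It also fails if it takes over 102 s, if anything falls off the work surface, if the arm or the gripper's body presses on something with over 40 N, if the wrist force passes 120 N, or if a joint passes its speed limit or range.

### The arm

A 6-joint arm with a two-finger parallel gripper is mounted at the origin on the work surface. World frame = base frame: x ahead of the robot, y to its left, z up, the work surface at z = 0. Lengths are in mm, angles in degrees, forces in N, time in s.
With the tool pointing down it reaches from about 300 to 825 mm from the base axis. Payload 5.4 kg.
Tool frame: the origin (TCP) lies between the finger pads; the fingertips stand 14 mm ahead of it and the grasp point (between the pads) lies 5 mm behind it (arm.tip_extent is the distance from the TCP to the fingertips, in mm); z points along the fingers, y is the line along which they close (so a half turn about z gives the same grasp; the last joint's range is limited). The gripper opens to 92 mm and grips with 3 to 60 N. Pads are 20 mm wide; open, the fingers measure 128 mm over their backs; the gripper's body (75 mm by 189 mm) begins 69 mm behind the grasp point.
Start: joints at [52.764, 9.076, 91.501, -0, 79.423, -12.038], TCP at [244.818, 520.26, 228.601] pointing down, gripper open.
Joint ranges: [-166.64, 166.64], [-54.1, 131.32], [10.49, 154.53], [-73.88, 253.88], [9.74, 151.15], [-171.62, 171.62]. Speed limits (degrees/s): [147.25, 147.25, 180, 180, 180, 180].

### API

Orientations are given as [roll, pitch, yaw] about the fixed x, y, z axes, in that order (R = Rz(yaw) Ry(pitch) Rx(roll)).
In Python, from workcell import arm gives the robot as it stands.
- The arm moves only by the tool step_hand, called after ">>>" as name([rows], argument=value, ...), one row to a line, values as JSON. Schema: {"type":"object","properties":{"plan":{"type":"array","items":{"type":"array","prefixItems":[{"type":"number"},{"type":"array","items":{"type":"number"},"minItems":3,"maxItems":3},{"type":"number"}],"minItems":3,"maxItems":3},"minItems":1,"maxItems":5},"only":{"type":"string"},"quiet":{"type":"boolean"},"lines":{"type":"string"}},"required":["plan"],"additionalProperties":false}. plan is a list of rows, 1 to 5 of them, each written [opening, [dx, dy, dz], turn]: the opening from 0.0 (shut) to 1.0 (fully open), then dx, dy, dz in mm, then a turn about the tool's z in degrees; each row is the pose to reach, as a shift and turn from the pose commanded when the call began, along the tool's axes at that moment; what a row does not reach only later rows make up. A row lasts 1/10 s, in which the tool goes at most 50 mm and 8.59 degrees, less where a joint would pass 70% of its speed; a pose out of reach is approached as far as the arm can. The fingers move at their own pace and stop on an object; the grip force is fixed at half the most. Time passes only in rows, so rows that do not move let the fingers close. The tool returns the time, the measured TCP pose, the force, the opening and the grip force at its end. only (a regular expression) keeps the lines of the reply that match it, lines (a string "A,B") keeps lines A to B, and quiet returns only ok. Input that does not fit is refused with a message, and nothing moves.
- arm.read_state(): the state, without advancing time (a new reading comes with each control period).
- arm.grab_frame(name): name is "side" or "top"; returns the picture (384x512x3 uint8, red, green, blue); there is no depth.
- arm.camera_model(name): a dict with "fov_y" (degrees; the focal length in pixels is half the picture's height over the tangent of half this angle, whatever the lens; pixels are square), "cx", "cy" (the principal point, pixels), "camera_from_world" (4x4, takes a point from world to camera coordinates). Camera axes: x right, y down, z forward; pixel columns grow to the right and rows downward; lengths in mm; the calibration is good to about 2 mm. A picture is of the moment at which its call begins. camera_model takes no time and is no camera call.
- arm.finish_job(): hands the job in; it is judged then, once.
Trained networks look in the newest picture that a camera, given by its name, has taken for a name from the list of things; names that differ only in an ending like _2 or _b are one class to them, and where a whole thing is asked for, a point or a joint stands for the part that bears it (a point fixed in the world has none). Each returns a list of dicts, best first, with "p" (0 to 1); they miss things now and then, are a little off and sometimes report something else, mostly with a low value. They report only what shows in the picture. A call takes as long as a camera call. They do not tell look-alikes from the thing itself.
- arm.spot_in(camera, label): "at" ([x, y, z] in mm, in the coordinates of the camera as it stood for that picture, good to about 4 mm: the middle of the surface that is visible of it).
The state is a dict: "clock": time; "q": joint angles; "qvel": joint speeds; "joint_torque": joint torques, N m; "ee_pos": TCP position; "orientation": TCP orientation; "ft_force": force on the tool from outside, world axes, zero at the start; "ft_torque": the same for the moment, N m; "grip_width": opening from 0.0 (shut) to 1.0 (fully open); "finger_force": force on a finger pad.
Only numpy, scipy, OpenCV 4.12 (cv2) and the standard library are available. Lean on these libraries where they do the work, as an engineer would, in place of code of your own. Each camera call takes 0.05 s, during which the arm holds its last target. There are 200 camera calls.

## Working session

There is one attempt and no reset: what is moved stays moved. The work goes in short steps, Python scripts to look and compute and a tool call to move; the robot and the scene stay as the last step left them, time stands still between calls to the robot, and variables do not carry over. Pictures are saved under pics/ and viewed, at most 14 in all, crops included, and the job is handed in when it is done.

```bash
mkdir -p pics; ls; python3 - <<'E'
from workcell import arm
import cv2
for n in ("top","side"):
    f=arm.grab_frame(n); cv2.imwrite(f"pics/{n}0.png",cv2.resize(f[:,:,::-1],(800,600),interpolation=cv2.INTER_CUBIC))
    m=arm.camera_model(n); print(n,m)
    for l in ("die_large","die_small","die_square","die_oblong","tray_large","tray_small","tray_square","tray_oblong","loupe","oil_pot"):
        import numpy as np
        T=np.linalg.inv(m["camera_from_world"])
        print(l,[(round(d["p"],2),(T@[*d["at"],1])[:3].round().tolist()) for d in arm.spot_in(n,l)[:4]])
print(arm.read_state())
E
```

```text
pics
top {'fov_y': 46.74552237548509, 'cx': 258.6969922194106, 'cy': 191.98419872223496, 'camera_from_world': array([[-1.77774571e-02, -9.99793060e-01, -9.88937179e-03,
        -3.40371275e+01],
       [-9.80040497e-01,  1.93832585e-02, -1.97850734e-01,
         5.08347052e+02],
       [ 1.98001479e-01,  6.17470192e-03, -9.80182272e-01,
         9.68291496e+02],
       [ 0.00000000e+00,  0.00000000e+00,  0.00000000e+00,
         1.00000000e+00]])}
die_large [(0.88, [617.0, 216.0, 29.0])]
die_small [(0.66, [464.0, -100.0, 34.0])]
die_square [(0.76, [467.0, 73.0, 30.0])]
die_oblong []
tray_large [(0.58, [471.0, -97.0, 3.0]), (0.23, [517.0, -0.0, 23.0])]
tray_small [(0.58, [641.0, -207.0, 4.0])]
tray_square [(0.81, [481.0, -395.0, 3.0]), (0.57, [355.0, -277.0, 8.0])]
tray_oblong [(0.71, [627.0, -7.0, 5.0])]
loupe [(0.72, [515.0, 179.0, 37.0])]
oil_pot []
side {'fov_y': 52.015765294490805, 'cx': 257.30887935276894, 'cy': 191.5473126088884, 'camera_from_world': array([[-7.61590927e-01, -6.48050602e-01, -3.11098981e-03,
         3.51552977e+02],
       [-3.39618069e-01,  4.03199426e-01, -8
[... 755 characters left out ...]
0, 3.0, 18.0])]
{'clock': 1.1, 'q': array([ 5.27617847e+01,  9.07589970e+00,  9.15013485e+01, -3.93973491e-04,
        7.94231421e+01, -1.20385157e+01]), 'qvel': array([ 0.09929061, -0.12446403,  0.04960806,  0.03934723, -0.03272222,
        0.02351042]), 'joint_torque': array([ 8.20471337e-05, -3.85598981e+01, -3.22355032e+01,  6.99874246e-02,
        3.09536979e-02,  2.62631090e-05]), 'ee_pos': array([244.83786352, 520.25134072, 228.59880854]), 'orientation': array([-1.79999538e+02,  2.97361802e-04,  1.54800373e+02]), 'ft_force': array([-0.20864926, -0.69763533, -0.05791302]), 'ft_torque': array([ 0.01245051, -0.01960653,  0.02418019]), 'finger_force': 0.0, 'grip_width': 0.998167139018173}
```

View pics/top0.png

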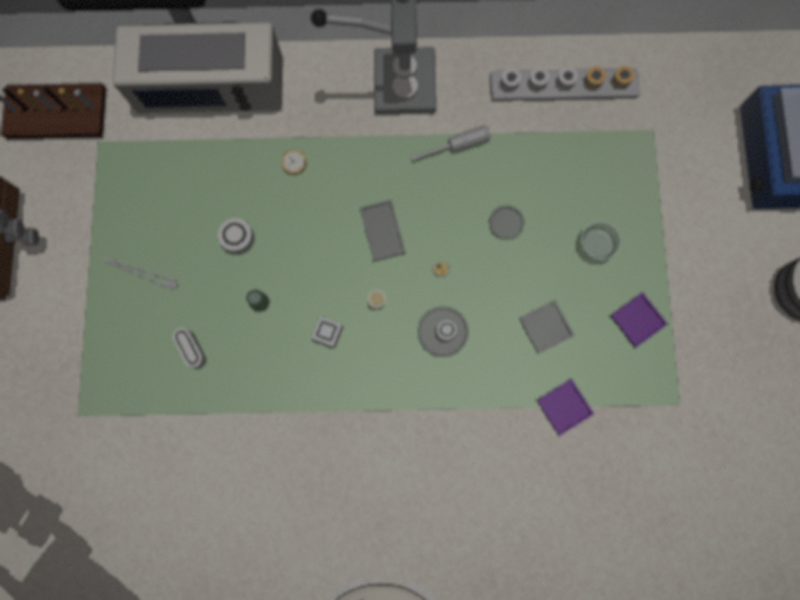

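View pics/side0.png

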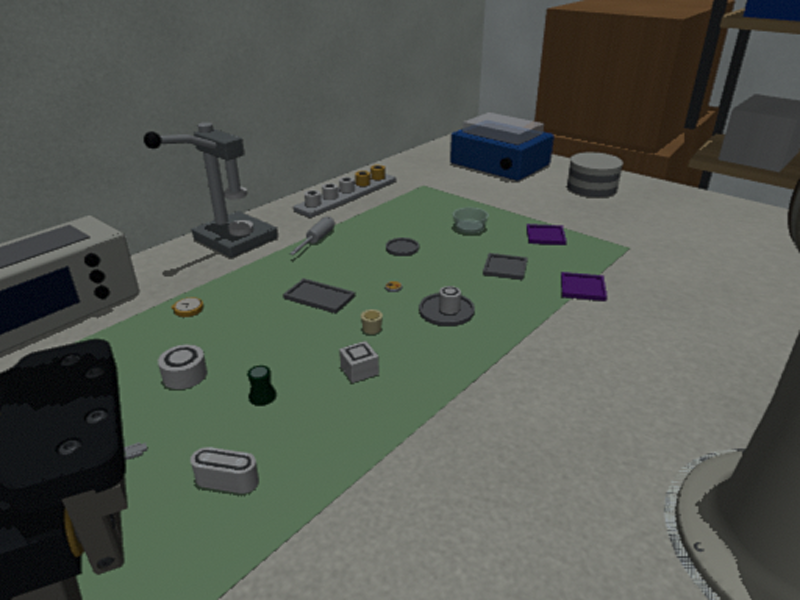

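The top picture shows these things, in 800x600 pixels:
- **Dies:** large (235,235), square (327,332), oblong (188,347), and small (447,328), which stands in the large tray (442,331).
- **Trays:** oblong (382,231), small (506,222), and the grey square tray (546,326).
- **Look-alikes:** two purple squares at (638,320) and (564,407), a glass dish (598,243) that could pass for the small tray, and a watch (293,161). The loupe is at (257,299) and the pot at (376,299).

I'll fit model silhouettes in both cameras to get exact poses.

```bash
cat > h.py <<'E'
from workcell import arm
import cv2, numpy as np
from scipy.optimize import minimize
def circ(d): a=np.linspace(0,2*np.pi,40,endpoint=False); return np.c_[np.cos(a),np.sin(a)]*d/2
def rect(a,b): return np.array([[a,b],[-a,b],[-a,-b],[a,-b]])/2
cap=np.r_[circ(26)+[19,0],circ(26)-[19,0]]
S=dict(die_large=(circ(52),0,28),die_small=(circ(30),3,31),die_square=(rect(36,36),0,28),die_oblong=(cap,0,28),
 tray_large=(circ(78),0,8),tray_small=(circ(56),0,8),tray_square=(rect(62,62),0,8),tray_oblong=(rect(90,52),0,8))
G=dict(die_large=(613,219,0),die_small=(462,-97,0),die_square=(462,76,0),die_oblong=(444,286,0),tray_large=(467,-95,0),
 tray_small=(640,-205,0),tray_square=(472,-257,0),tray_oblong=(627,-7,0))
def proj(m,P):
    f=192/np.tan(np.radians(m["fov_y"]/2)); c=np.c_[P,np.ones(len(P))]@m["camera_from_world"].T
    return np.c_[c[:,0]/c[:,2]*f+m["cx"],c[:,1]/c[:,2]*f+m["cy"]]
def render(m,s,p,z0=None):
    o,a,b=s; a,b=(a,b) if z0 is None else (z0,z0+28)
    t=np.radians(p[2]); q=o@np.array([[np.cos(t),np.sin(t)],[-np.sin(t),np.cos(t)]])+p[:2]
    P=np.r_[np.c_[q,np.full(len(q),a)],np.c_[q,np.full(len(q),b)]]
    h=cv2.convexHull(proj(m,P).astype(np.float32)); im=np.zeros((384*4,512*4),np.uint8)
    cv2.fillConvexPoly(im,np.round((h*4+1.5)*16).astype(np.int32),255,shift=4)
    return cv2.resize(im,(512,384),interpolation=cv2.INTER_AREA)/255.
def mask(f,die):
    x=f.astype(int); g=x[...,1]-(x[...,0]+x[...,2])/2   # greenness
    k=(g<8)
    if die: k&=x.mean(2)>105
    return k.astype(float)
def fit(n,fr,g,cams=("top","side"),z0=None,R=28,key=None):
    ms={c:arm.camera_model(c) for c in cams}; W={}
    for c in cams:
        u=proj(ms[c],np.array([[*g[:2],10]]))[0].astype(int); R_=R if c=="top" else 34
        W[c]=(slice(max(u[1]-R_,0),u[1]+R_),slice(max(u[0]-R_,0),u[0]+R_))
    M={c:mask(fr[c],n=="die_small" and z0 is None)[W[c]] for c in cams}
    def cost(p): return sum(((render(ms[c],S[n],p,z0)[W[c]]-M[c])**2).sum() for c in cams)
    best=None
    for y in ((0,) if S[n][0].shape[0]==40 else (0,30,60,90,120,150)):
        x0=np.array([*g[:2],y],float)
        r=minimize(cost,x0,method="Nelder-Mead",options=dict(initial_simplex=np.array([x0,x0+[8,0,0],x0+[0,8,0],x0+[0,0,20]]),xatol=.05,fatol=.05,maxiter=150))
        if best is None or r.fun<best.fun: best=r
    return best.x.round(1).tolist(),round(best.fun,1),[int(M[c].sum()) for c in cams]
E
python3 - <<'E'
from h import *
fr={c:arm.grab_frame(c) for c in("top","side")}
for c in fr: np.save(c+".npy",fr[c])
for n in S:
    print(n,fit(n,fr,G[n],("top",)),fit(n,fr,G[n],("side",)))
t=fr["top"]
for (u,v) in ((447,328),(425,331),(440,310),(327,332),(546,326),(350,380)): print(t[int(v*.64),int(u*.64)])
k=(mask(t,0)*255).astype(np.uint8); k2=(mask(t,1)*255).astype(np.uint8)
cv2.imwrite("pics/m.png",np.dstack([t[...,2],k,k2])[80:290,40:440].repeat(2,0).repeat(2,1)[:, :800])
E
```

```text
die_large ([623.3, 218.2, 8.3], np.float64(39.6), [397]) ([619.4, 217.6, 12.3], np.float64(43.5), [701])
die_small ([477.0, -105.6, -41.6], np.float64(375.3), [541]) ([488.6, -138.5, 68.8], np.float64(175.7), [34])
die_square ([468.6, 75.2, 69.0], np.float64(23.1), [252]) ([465.8, 75.6, 63.5], np.float64(113.9), [571])
die_oblong ([448.1, 281.9, 208.5], np.float64(31.3), [321]) ([446.1, 282.3, 27.2], np.float64(23.8), [1029])
tray_large ([468.0, -101.2, 19.5], np.float64(71.5), [772]) ([466.4, -100.6, 29.6], np.float64(225.5), [823])
tray_small ([637.9, -204.4, 5.3], np.float64(67.2), [344]) ([635.9, -204.0, 1.1], np.float64(586.8), [766])
tray_square ([471.7, -258.1, 27.0], np.float64(49.3), [643]) ([469.9, -256.4, 26.1], np.float64(692.4), [1045])
tray_oblong ([629.7, -10.3, 12.9], np.float64(52.0), [713]) ([627.8, -8.6, 12.7], np.float64(295.8), [842])
[145 146 146]
[112 114 109]
[101 105 100]
[149 150 150]
[110 111 107]
[129 145 122]
```

View pics/m.png

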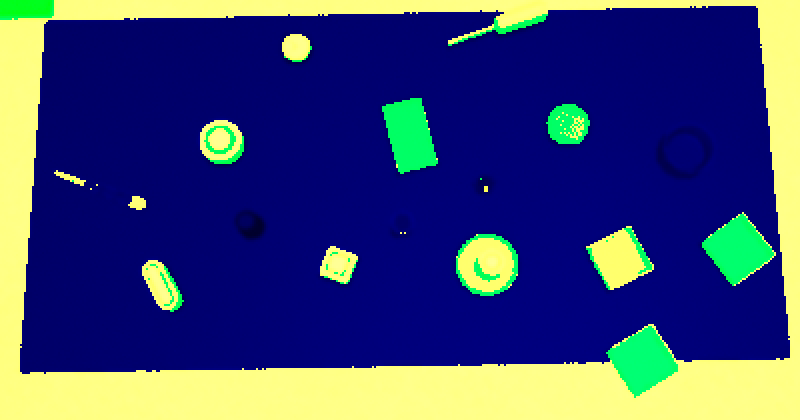

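The masks agree with the picture and the two cameras match to about 3 mm. The grey square tray is at mask pixel (620,258), and the purple look-alikes at (738,249) and (642,360) are excluded. Next I'll fix the small-die fit and average the two cameras.

```bash
sed -i 's/>105/>126/' h.py; cat >> h.py <<'E'
def go(x,y,yaw):
    """tool-axis shift and turn from the present pose to x,y,yaw (mod 180)"""
    s=arm.read_state(); Y=np.radians(s["orientation"][2]); d=np.array([x,y])-s["ee_pos"][:2]
    yaw=np.atleast_1d(yaw)[0]
    dt=(s["orientation"][2]-yaw+90)%180-90
    print("dx %.1f dy %.1f turn %.1f  z %.1f q6 %.0f grip %.2f"%(d@[np.cos(Y),np.sin(Y)],d@[np.sin(Y),-np.cos(Y)],dt,s["ee_pos"][2],s["q"][5],s["grip_width"]))
E
python3 - <<'E'
from h import *
fr={c:np.load(c+".npy") for c in("top","side")}
print(fit("die_small",fr,G["die_small"],("top",),R=16),fit("die_small",fr,G["die_small"],("side",),R=16))
for n in ("die_square","tray_square","tray_oblong","tray_small"): print(n,fit(n,fr,G[n],R=24))
P=dict(ob=(447,282,28),obt=(628.7,-9.5,12.8))
go(447,282,28)
big=cv2.resize(fr["top"][120:280,40:300,::-1],(780,480),interpolation=cv2.INTER_CUBIC)
m=arm.camera_model("top")
for n,p in dict(die_oblong=(447,282,28),die_square=(467.2,75.4,67),die_large=(621.3,218,0),tray_oblong=(628.7,-9.5,12.8)).items():
    c,_=cv2.findContours((render(m,S[n],p)>.5).astype(np.uint8),cv2.RETR_EXTERNAL,cv2.CHAIN_APPROX_NONE)
    cv2.polylines(big,[((c[0]-[40,120])*3+1).astype(np.int32)],True,(0,0,255),1)
cv2.imwrite("pics/ov.png",big)
E
```

```text
([468.6, -105.4, 11.4], np.float64(112.3), [36]) ([577.6, -297.2, -51.7], np.float64(6.0), [6])
die_square ([467.5, 75.2, -24.2], np.float64(150.9), [252, 571])
tray_square ([471.4, -257.9, 26.0], np.float64(749.5), [643, 1045])
tray_oblong ([629.0, -9.7, 192.8], np.float64(355.1), [713, 842])
tray_small ([637.0, -204.5, 9.7], np.float64(655.8), [344, 766])
dx -284.4 dy -129.5 turn -53.2  z 228.6 q6 -12 grip 1.00
```

View pics/ov.png

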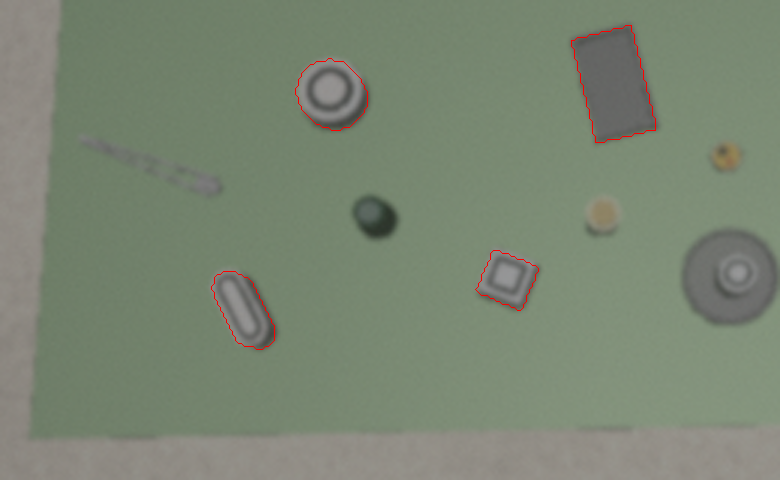

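The small die isn't in the overlay; its top face shows at crop (738,272). The oblong die, square die, large die and oblong tray outlines all match. I'll start with the oblong die.

>>> step_hand([
  [0.5,[-57,-26,20],-8.5],
  [0.5,[-114,-52,40],-17],
  [0.5,[-170,-78,60],-25.5],
  [0.5,[-200,-90,80],-34],
  [0.5,[-240,-110,100],-42.5],
])

```text
clock: 1.7
ee_pos: [386.6, 353.7, 149.1]
orientation: [180.0, 0.1, -165.2]
ft_force: [0.9, 0.8, 0.1]
grip_width: 0.587
finger_force: 0.0
```

```bash
python3 -c "
from h import *
go(447,282,28)"
```

```text
dx -40.1 dy -84.8 turn -13.2  z 149.1 q6 -76 grip 0.59
```

>>> step_hand([
  [0.5,[0,0,0],0],
  [0.5,[0,0,0],0],
  [0.5,[0,0,0],0],
])

```text
clock: 2.0
ee_pos: [385.3, 355.9, 150.0]
orientation: [180.0, 0.1, -165.6]
ft_force: [0.7, 0.1, 0.4]
grip_width: 0.5
finger_force: 0.0
```

```bash
python3 -c "
from h import *
go(447,282,28)"
```

```text
dx -41.4 dy -86.9 turn -13.6  z 150.0 q6 -75 grip 0.50
```

>>> step_hand([
  [0.5,[-20,-42,20],-6.8],
  [0.5,[-41.4,-86.9,50],-13.6],
  [0.5,[-41.4,-86.9,60],-13.6],
  [0.5,[-41.4,-86.9,60],-13.6],
  [0.5,[-41.4,-86.9,60],-13.6],
])

```text
clock: 2.5
ee_pos: [446.6, 282.6, 89.9]
orientation: [180.0, 0.0, -152.0]
ft_force: [0.2, 0.3, 0.4]
grip_width: 0.501
finger_force: 0.0
```

```bash
python3 - <<'E'
from h import *
go(447,282,28)
f=arm.grab_frame("side"); cv2.imwrite("pics/a.png",cv2.resize(f[170:384,0:300,::-1],(750,535)))
E
```

```text
dx -0.1 dy -0.7 turn 0.0  z 89.9 q6 -99 grip 0.50
```

View pics/a.png

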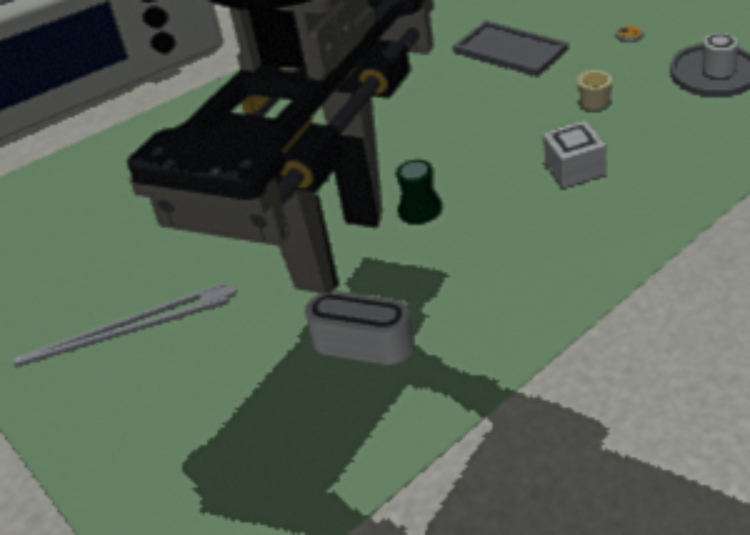

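The fingers (tips near 320,290 and 360,225) straddle the oblong die (360,320) across its width. I'll descend and grip.

>>> step_hand([
  [0.5,[0,0,40],0],
  [0.5,[0,0,68],0],
  [0.5,[0,0,68],0],
  [0.2,[0,0,68],0],
  [0.2,[0,0,68],0],
])

```text
clock: 3.05
ee_pos: [448.7, 282.3, 23.7]
orientation: [-180.0, 0.2, -151.9]
ft_force: [0.1, 0.4, 0.7]
grip_width: 0.345
finger_force: 0.0
```

>>> step_hand([
  [0,[0,0,0],0],
  [0,[0,0,0],0],
  [0,[0,0,0],0],
  [0,[0,0,0],0],
  [0,[0,0,0],0],
])

```text
clock: 3.55
ee_pos: [448.8, 282.0, 23.5]
orientation: [180.0, 0.2, -152.0]
ft_force: [-1.3, 1.6, 7.6]
grip_width: 0.282
finger_force: 30.0
```

>>> step_hand([
  [0,[0,0,-40],0],
  [0,[0,0,-80],0],
  [0,[0,0,-80],0],
])

```text
clock: 3.85
ee_pos: [451.6, 282.7, 107.8]
orientation: [-179.9, 0.7, -152.0]
ft_force: [1.9, 0.9, -1.4]
grip_width: 0.282
finger_force: 30.0
```

```bash
python3 -c "
from h import *
go(628.7,-9.5,12.8)"
```

```text
dx -18.9 dy -341.2 turn 15.2  z 107.8 q6 -99 grip 0.28
```

>>> step_hand([
  [0,[-3,-48,0],0],
  [0,[-6,-96,0],0],
  [0,[-9,-144,0],0],
  [0,[-12,-192,0],0],
  [0,[-14,-240,0],0],
])

```text
clock: 4.35
ee_pos: [572.8, 74.1, 100.7]
orientation: [180.0, -0.0, -152.0]
ft_force: [1.1, 0.6, -1.1]
grip_width: 0.28
finger_force: 30.0
```

>>> step_hand([
  [0,[-2,-45,0],6],
  [0,[-4,-92,0],12],
  [0,[-5,-101,0],15.2],
  [0,[-5,-101,0],15.2],
  [0,[-5,-101,0],15.2],
])

```text
clock: 4.85
ee_pos: [623.5, -10.3, 100.4]
orientation: [179.9, -0.1, -167.1]
ft_force: [-0.0, 0.5, -1.3]
grip_width: 0.278
finger_force: 30.0
```

```bash
python3 -c "
from h import *
go(628.7,-9.5,12.8)"
```

```text
dx -5.3 dy -0.4 turn 0.1  z 100.4 q6 -115 grip 0.28
```

>>> step_hand([
  [0,[-5.3,-0.4,30],0],
  [0,[-5.3,-0.4,60],0],
  [0,[-5.3,-0.4,70],0],
  [0,[-5.3,-0.4,70],0],
  [0,[-5.3,-0.4,70],0],
])

```text
clock: 5.35
ee_pos: [629.8, -9.5, 32.1]
orientation: [-180.0, 0.0, -167.1]
ft_force: [0.2, -0.5, -0.3]
grip_width: 0.281
finger_force: 30.0
```

```bash
python3 -c "
from h import *
go(628.7,-9.5,12.8)"
```

```text
dx 1.1 dy 0.2 turn 0.1  z 32.1 q6 -115 grip 0.28
```

>>> step_hand([
  [0,[1,0,2],0],
  [0,[1,0,3],0],
  [0,[1,0,4],0],
  [0,[1,0,5],0],
  [0,[1,0,5],0],
])

```text
clock: 5.85
ee_pos: [628.9, -10.4, 27.3]
orientation: [-180.0, 0.0, -167.1]
ft_force: [-2.1, 1.4, 5.0]
grip_width: 0.283
finger_force: 30.0
```

>>> step_hand([
  [0,[0,0,0.5],0],
  [0,[0,0,1],0],
  [0,[0,0,1],0],
])

```text
clock: 6.15
ee_pos: [629.0, -10.4, 27.2]
orientation: [-180.0, 0.0, -167.1]
ft_force: [-4.1, 1.4, 11.6]
grip_width: 0.276
finger_force: 30.0
```

>>> step_hand([
  [0.5,[0,0,0],0],
  [0.5,[0,0,0],0],
  [0.5,[0,0,0],0],
  [0.5,[0,0,0],0],
])

```text
clock: 6.55
ee_pos: [628.5, -10.3, 25.0]
orientation: [180.0, -0.0, -167.2]
ft_force: [-0.5, -0.2, 0.2]
grip_width: 0.499
finger_force: 0.0
```

>>> step_hand([
  [0.5,[0,0,-25],0],
  [0.5,[0,0,-70],0],
  [0.5,[0,0,-75],0],
  [0.5,[0,0,-75],0],
])

```text
clock: 6.95
ee_pos: [630.0, -10.6, 102.2]
orientation: [-179.9, 0.2, -167.1]
ft_force: [0.1, -0.1, -0.0]
grip_width: 0.498
finger_force: 0.0
```

```bash
python3 - <<'E'
from h import *
go(467,-103,12.8)
# small die: top-face centre in start images, z=31
m=arm.camera_model("top"); f=np.load("top.npy")
c=f[195:230,265:305].mean(2); c=cv2.resize(c,None,fx=8,fy=8,interpolation=cv2.INTER_CUBIC)
F={"t":c}
s=np.load("side.npy"); u=proj(arm.camera_model("side"),np.array([[467,-103,31]]))[0]; print("side proj",u, "top proj",proj(m,np.array([[467,-103,31]]))[0])
x,y=int(u[0]),int(u[1])
a=cv2.resize(f[195:230,265:305,::-1],(480,420),interpolation=cv2.INTER_CUBIC); b=cv2.resize(s[y-20:y+15,x-20:x+20,::-1],(320,420),interpolation=cv2.INTER_AREA)
cv2.imwrite("pics/sm.png",np.hstack([a,b])); print("side org",x-20,y-20)
E
```

```text
dx 179.5 dy -53.8 turn 0.1  z 102.2 q6 -115 grip 0.50
side proj [286.48332511 185.4781862 ] top proj [284.72676921 210.33673899]
side org 266 165
```

View pics/sm.png

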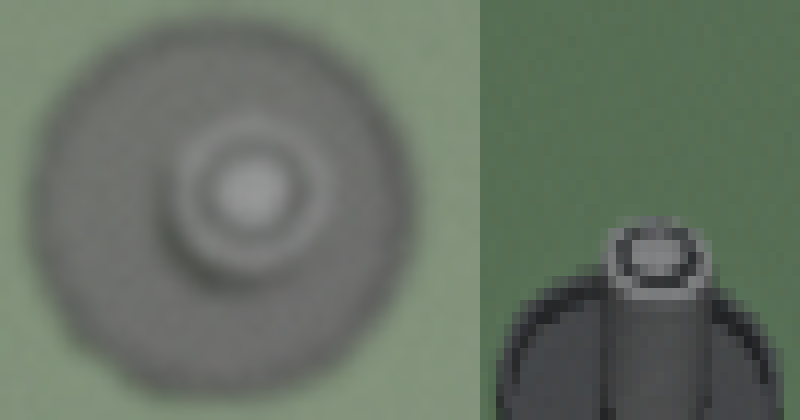

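Left panel: the small die's top centre is at (250,192), which maps to world of about (466,-104). Right panel: (658,258), which agrees. I'll go there.

>>> step_hand([
  [0.55,[45,-13,0],0],
  [0.55,[90,-27,0],0],
  [0.55,[135,-40,0],0],
  [0.55,[182,-52,0],0],
  [0.55,[182,-52,0],0],
])

```text
clock: 7.45
ee_pos: [455.9, -101.2, 96.4]
orientation: [179.7, -0.5, -167.3]
ft_force: [0.9, -0.0, -0.4]
grip_width: 0.546
finger_force: 0.0
```

```bash
python3 - <<'E'
from h import *
go(466,-104.2,12.8)
E
```

```text
dx -9.2 dy -5.1 turn -0.1  z 96.4 q6 -130 grip 0.55
```

>>> step_hand([
  [0.55,[0,0,0],0],
  [0.55,[0,0,0],0],
])

```text
clock: 7.65
ee_pos: [463.2, -101.3, 99.9]
orientation: [180.0, 0.0, -167.1]
ft_force: [0.3, 0.2, 0.6]
grip_width: 0.55
finger_force: 0.0
```

```bash
python3 - <<'E'
from h import *
go(466,-104.2,12.8)
E
```

```text
dx -2.0 dy -3.4 turn 0.1  z 99.9 q6 -130 grip 0.55
```

>>> step_hand([
  [0.55,[-2,-3.4,35],0],
  [0.55,[-2,-3.4,65],0],
  [0.55,[-2,-3.4,75],0],
  [0.55,[-2,-3.4,75],0],
  [0.55,[-2,-3.4,75],0],
])

```text
clock: 8.15
ee_pos: [466.6, -104.5, 26.2]
orientation: [-179.9, 0.1, -167.1]
ft_force: [0.5, -1.1, -0.3]
grip_width: 0.551
finger_force: 0.0
```

>>> step_hand([
  [0,[0,0,0],0],
  [0,[0,0,0],0],
  [0,[0,0,0],0],
  [0,[0,0,0],0],
  [0,[0,0,0],0],
])

```text
clock: 8.65
ee_pos: [466.0, -104.7, 26.1]
orientation: [-180.0, 0.1, -167.2]
ft_force: [-1.1, 0.2, 5.2]
grip_width: 0.318
finger_force: 30.0
```

>>> step_hand([
  [0,[0,0,-35],0],
  [0,[0,0,-75],0],
  [0,[0,0,-75],0],
  [0,[0,0,-75],0],
])

```text
clock: 9.05
ee_pos: [465.8, -104.6, 100.7]
orientation: [-179.9, 0.1, -167.2]
ft_force: [0.1, -0.2, -1.0]
grip_width: 0.316
finger_force: 30.0
```

```bash
python3 -c "
from h import *
go(637.2,-204.3,12.8)"
```

```text
dx -145.0 dy -135.3 turn 0.0  z 100.7 q6 -130 grip 0.32
```

>>> step_hand([
  [0,[-33,-31,0],0],
  [0,[-66,-62,0],0],
  [0,[-100,-93,0],0],
  [0,[-130,-121,0],0],
  [0,[-145,-135.3,0],0],
])

```text
clock: 9.55
ee_pos: [637.7, -205.1, 97.2]
orientation: [179.9, -0.1, -167.2]
ft_force: [0.8, 0.3, -0.3]
grip_width: 0.317
finger_force: 30.0
```

>>> step_hand([
  [0,[0,0,0],0],
  [0,[0,0,0],0],
  [0,[0,0,0],0],
])

```text
clock: 9.85
ee_pos: [635.2, -202.9, 98.9]
orientation: [179.9, -0.1, -167.1]
ft_force: [0.1, 0.3, -0.6]
grip_width: 0.319
finger_force: 30.0
```

```bash
python3 -c "
from h import *
go(637.2,-204.3,12.8)"
```

```text
dx -1.6 dy -1.8 turn 0.1  z 98.9 q6 -131 grip 0.32
```

>>> step_hand([
  [0,[-1.6,-1.8,30],0],
  [0,[-1.6,-1.8,58],0],
  [0,[-1.6,-1.8,68],0],
  [0,[-1.6,-1.8,69],0],
  [0,[-1.6,-1.8,70],0],
])

```text
clock: 10.35
ee_pos: [639.2, -205.5, 31.4]
orientation: [-179.9, 0.1, -167.1]
ft_force: [0.6, 0.3, 0.4]
grip_width: 0.317
finger_force: 30.0
```

>>> step_hand([
  [0,[0,0,1],0],
  [0,[0,0,1.5],0],
  [0,[0,0,2],0],
  [0,[0,0,2.5],0],
])

```text
clock: 10.75
ee_pos: [639.1, -205.6, 28.3]
orientation: [-180.0, 0.0, -167.1]
ft_force: [-0.1, 0.1, 0.3]
grip_width: 0.32
finger_force: 30.0
```

```bash
python3 -c "
from h import *
go(637.2,-204.3,12.8)"
```

```text
dx 1.6 dy 1.7 turn 0.1  z 28.3 q6 -131 grip 0.32
```

>>> step_hand([
  [0,[1.6,1.7,0.5],0],
  [0,[1.6,1.7,1],0],
  [0,[1.6,1.7,1.5],0],
  [0,[1.6,1.7,2],0],
  [0,[1.6,1.7,2.4],0],
])

```text
clock: 11.25
ee_pos: [636.9, -204.0, 26.1]
orientation: [180.0, -0.0, -167.1]
ft_force: [-3.3, 2.1, 7.7]
grip_width: 0.316
finger_force: 30.0
```

```bash
python3 -c "
from h import *
go(637.2,-204.3,12.8)"
```

```text
dx -0.2 dy -0.3 turn 0.1  z 26.1 q6 -131 grip 0.32
```

>>> step_hand([
  [0.55,[0,0,0],0],
  [0.55,[0,0,0],0],
  [0.55,[0,0,0],0],
  [0.55,[0,0,0],0],
])

```text
clock: 11.65
ee_pos: [636.9, -204.2, 25.2]
orientation: [180.0, -0.0, -167.2]
ft_force: [-0.5, -0.3, -0.2]
grip_width: 0.55
finger_force: 0.0
```

>>> step_hand([
  [0.65,[0,0,-25],0],
  [0.65,[0,0,-70],0],
  [0.65,[0,0,-75],0],
  [0.65,[0,0,-75],0],
])

```text
clock: 12.05
ee_pos: [638.3, -204.8, 102.6]
orientation: [-179.8, 0.2, -167.2]
ft_force: [0.1, -0.5, -0.1]
grip_width: 0.651
finger_force: 0.0
```

```bash
python3 -c "
from h import *
go(467.2,75.4,-24.2)"
```

```text
dx 104.5 dy 311.3 turn 37.0  z 102.6 q6 -131 grip 0.65
```

>>> step_hand([
  [0.65,[15,45,0],7],
  [0.65,[30,90,0],14],
  [0.65,[45,135,0],21],
  [0.65,[60,180,0],28],
  [0.65,[75,225,0],37],
])

```text
clock: 12.55
ee_pos: [511.1, 0.3, 98.3]
orientation: [-180.0, -0.2, 155.9]
ft_force: [0.6, 0.5, -0.4]
grip_width: 0.653
finger_force: 0.0
```

>>> step_hand([
  [0.65,[0,0,0],0],
  [0.65,[0,0,0],0],
  [0.65,[0,0,0],0],
])

```text
clock: 12.85
ee_pos: [514.0, -2.2, 99.8]
orientation: [-180.0, -0.0, 156.3]
ft_force: [0.1, -0.3, -0.2]
grip_width: 0.651
finger_force: 0.0
```

```bash
python3 -c "
from h import *
go(467.2,75.4,-24.2)"
```

```text
dx 74.1 dy 52.2 turn 0.5  z 99.8 q6 -80 grip 0.65
```

>>> step_hand([
  [0.65,[36,26,0],0.5],
  [0.65,[74.1,52.2,0],0.5],
  [0.65,[74.1,52.2,0],0.5],
  [0.65,[74.1,52.2,0],0.5],
  [0.65,[74.1,52.2,0],0.5],
])

```text
clock: 13.35
ee_pos: [468.2, 74.9, 100.6]
orientation: [-180.0, 0.1, 155.7]
ft_force: [1.5, 0.2, 0.3]
grip_width: 0.65
finger_force: 0.0
```

```bash
python3 - <<'E'
from h import *
go(467.2,75.4,-24.2)
f=arm.grab_frame("side"); cv2.imwrite("pics/b.png",cv2.resize(f[120:280,140:380,::-1],(720,480)))
E
```

```text
dx 1.1 dy 0.0 turn -0.1  z 100.6 q6 -71 grip 0.65
```

View pics/b.png

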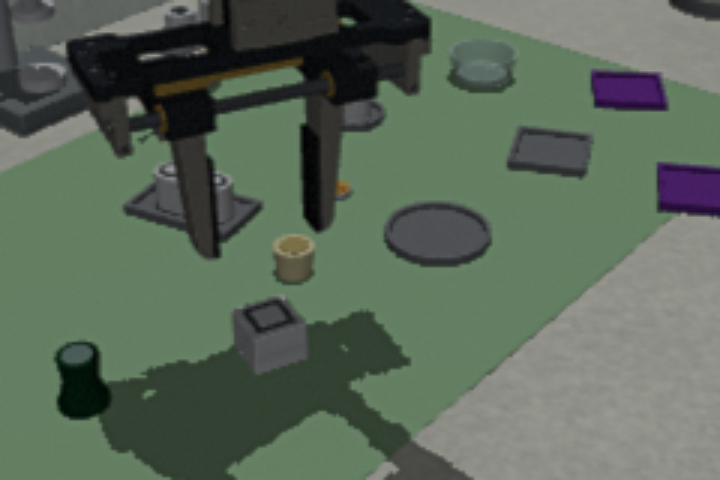

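The fingers (205,250 and 318,225) sit symmetrically above the square die (270,330). The pot (293,258) is clear, the large tray (437,232) is empty, and the oblong die stands in its tray (195,200). I'll descend and grip.

>>> step_hand([
  [0.65,[0,0,35],0],
  [0.65,[0,0,65],0],
  [0.65,[0,0,78],0],
  [0.65,[0,0,78],0],
  [0.65,[0,0,78],0],
])

```text
clock: 13.9
ee_pos: [468.0, 75.7, 23.2]
orientation: [180.0, 0.1, 155.7]
ft_force: [0.2, -0.8, 0.9]
grip_width: 0.649
finger_force: 0.0
```

>>> step_hand([
  [0,[0,0,0],0],
  [0,[0,0,0],0],
  [0,[0,0,0],0],
  [0,[0,0,0],0],
  [0,[0,0,0],0],
])

```text
clock: 14.4
ee_pos: [467.6, 76.1, 23.2]
orientation: [180.0, 0.1, 155.8]
ft_force: [-1.5, 0.1, 5.6]
grip_width: 0.396
finger_force: 30.0
```

>>> step_hand([
  [0,[0,0,-35],0],
  [0,[0,0,-78],0],
  [0,[0,0,-78],0],
  [0,[0,0,-78],0],
])

```text
clock: 14.8
ee_pos: [467.5, 76.2, 101.0]
orientation: [180.0, 0.1, 155.8]
ft_force: [0.3, -0.4, -1.4]
grip_width: 0.392
finger_force: 30.0
```

```bash
python3 -c "
from h import *
go(471,-257.3,-63.8)"
```

```text
dx -140.1 dy -302.6 turn 39.6  z 101.0 q6 -71 grip 0.39
```

>>> step_hand([
  [0,[-20,-43,0],7],
  [0,[-40,-86,0],14],
  [0,[-60,-130,0],21],
  [0,[-80,-173,0],29],
  [0,[-100,-216,0],37],
])

```text
clock: 15.3
ee_pos: [467.8, -162.8, 98.3]
orientation: [-179.9, -0.2, 118.4]
ft_force: [1.2, 0.7, -1.3]
grip_width: 0.387
finger_force: 30.0
```

>>> step_hand([
  [0,[0,0,0],0],
  [0,[0,0,0],0],
  [0,[0,0,0],0],
])

```text
clock: 15.6
ee_pos: [468.4, -160.2, 98.9]
orientation: [-179.9, -0.2, 118.8]
ft_force: [0.1, 0.5, -0.1]
grip_width: 0.388
finger_force: 30.0
```

```bash
python3 -c "
from h import *
go(471,-257.3,-63.8)"
```

```text
dx -86.3 dy -44.6 turn 2.6  z 98.9 q6 -62 grip 0.39
```

>>> step_hand([
  [0,[-40,-20,0],1.3],
  [0,[-75,-39,0],2.6],
  [0,[-86.3,-44.6,10],2.6],
  [0,[-86.3,-44.6,10],2.6],
  [0,[-86.3,-44.6,10],2.6],
])

```text
clock: 16.1
ee_pos: [471.3, -256.7, 89.3]
orientation: [-180.0, -0.2, 116.3]
ft_force: [-0.6, -0.2, -1.7]
grip_width: 0.385
finger_force: 30.0
```

>>> step_hand([
  [0,[0,0,20],0],
  [0,[0,0,40],0],
  [0,[0,0,53],0],
  [0,[0,0,57],0],
  [0,[0,0,57],0],
])

```text
clock: 16.6
ee_pos: [471.7, -258.0, 33.0]
orientation: [-180.0, -0.1, 116.2]
ft_force: [-0.3, 0.5, -1.0]
grip_width: 0.39
finger_force: 30.0
```

```bash
python3 - <<'E'
from h import *
go(471,-257.3,-63.8)
f=arm.grab_frame("side"); cv2.imwrite("pics/c.png",cv2.resize(f[120:230,240:400,::-1],(800,550)))
E
```

```text
dx 0.9 dy -0.3 turn 0.0  z 33.0 q6 -68 grip 0.39
```

View pics/c.png

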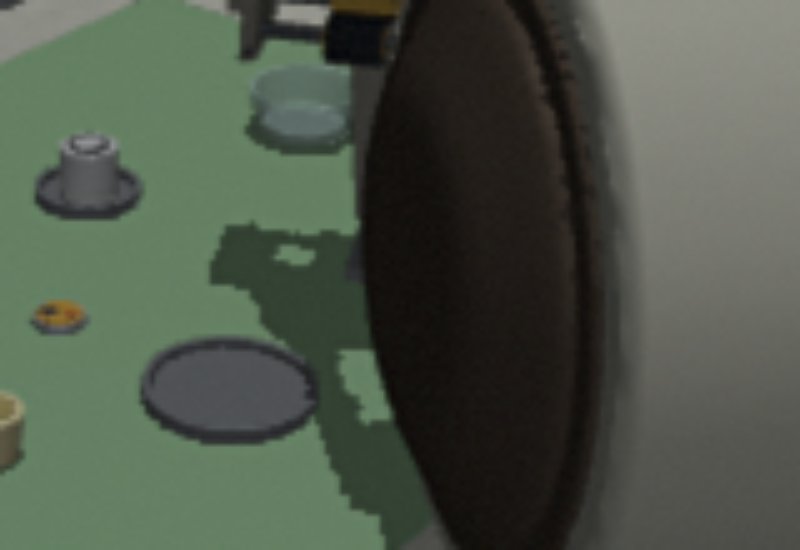

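The arm hides the square tray, but the small die (88,165) is centred in its own tray. The pose is within 1 mm of the target, so I'll lower slowly.

>>> step_hand([
  [0,[0.9,0,1.5],0],
  [0,[0.9,0,3],0],
  [0,[0.9,0,4],0],
  [0,[0.9,0,5],0],
  [0,[0.9,0,5.5],0],
])

```text
clock: 17.15
ee_pos: [471.4, -258.2, 27.9]
orientation: [180.0, -0.0, 116.1]
ft_force: [-0.5, -0.7, -0.4]
grip_width: 0.388
finger_force: 30.0
```

>>> step_hand([
  [0,[0,0,0.5],0],
  [0,[0,0,1],0],
  [0,[0,0,1.5],0],
  [0,[0,0,1.5],0],
])

```text
clock: 17.55
ee_pos: [471.5, -258.2, 27.2]
orientation: [-180.0, -0.0, 116.2]
ft_force: [-2.1, 1.5, 7.0]
grip_width: 0.387
finger_force: 30.0
```

>>> step_hand([
  [0.6,[0,0,0],0],
  [0.6,[0,0,0],0],
  [0.6,[0,0,0],0],
  [0.6,[0,0,0],0],
])

```text
clock: 17.95
ee_pos: [471.4, -258.1, 26.2]
orientation: [-180.0, -0.0, 116.2]
ft_force: [0.2, -0.2, -0.6]
grip_width: 0.6
finger_force: 0.0
```

>>> step_hand([
  [0.8,[0,0,-25],0],
  [0.8,[0,0,-70],0],
  [0.8,[0,0,-75],0],
  [0.8,[0,0,-75],0],
  [0.8,[0,0,-75],0],
])

```text
clock: 18.45
ee_pos: [470.8, -257.6, 100.2]
orientation: [-180.0, -0.1, 116.2]
ft_force: [0.8, -0.6, -0.5]
grip_width: 0.798
finger_force: 0.0
```

```bash
python3 -c "
from h import *
go(621,218,116.2)"
```

```text
dx 360.7 dy 344.5 turn -0.0  z 100.2 q6 -68 grip 0.80
```

>>> step_hand([
  [0.8,[36,34,0],0],
  [0.8,[72,69,0],0],
  [0.8,[108,103,0],0],
  [0.8,[144,138,0],0],
  [0.8,[180,172,0],0],
])

```text
clock: 18.95
ee_pos: [545.4, -18.5, 99.4]
orientation: [-179.9, -0.1, 116.1]
ft_force: [0.1, -1.3, -0.6]
grip_width: 0.8
finger_force: 0.0
```

>>> step_hand([
  [0.8,[36,34,0],0],
  [0.8,[72,69,0],0],
  [0.8,[108,103,0],0],
  [0.8,[144,138,0],0],
  [0.8,[180,172,0],0],
])

```text
clock: 19.45
ee_pos: [620.4, 218.5, 98.8]
orientation: [-179.8, -0.1, 116.2]
ft_force: [1.4, -0.6, 0.1]
grip_width: 0.799
finger_force: 0.0
```

>>> step_hand([
  [0.8,[0,0,0],0],
  [0.8,[0,0,0],0],
  [0.8,[0,0,0],0],
])

```text
clock: 19.75
ee_pos: [620.5, 215.5, 99.8]
orientation: [-179.8, -0.0, 116.1]
ft_force: [0.7, 0.1, -0.6]
grip_width: 0.799
finger_force: 0.0
```

```bash
python3 -c "
from h import *
go(621,218,116.2)"
```

```text
dx 2.0 dy 1.6 turn -0.1  z 99.8 q6 -17 grip 0.80
```

>>> step_hand([
  [0.8,[2,1.6,35],0],
  [0.8,[2,1.6,65],0],
  [0.8,[2,1.6,77],0],
  [0.8,[2,1.6,77],0],
  [0.8,[2,1.6,77],0],
])

```text
clock: 20.25
ee_pos: [622.9, 218.5, 25.5]
orientation: [179.9, 0.0, 116.1]
ft_force: [0.6, 0.2, -0.9]
grip_width: 0.801
finger_force: 0.0
```

>>> step_hand([
  [0,[0,0,0],0],
  [0,[0,0,0],0],
  [0,[0,0,0],0],
  [0,[0,0,0],0],
  [0,[0,0,0],0],
])

```text
clock: 20.75
ee_pos: [622.6, 219.1, 25.5]
orientation: [179.9, 0.0, 116.2]
ft_force: [-2.6, -1.3, 6.1]
grip_width: 0.553
finger_force: 30.0
```

>>> step_hand([
  [0,[0,0,-35],0],
  [0,[0,0,-78],0],
  [0,[0,0,-78],0],
  [0,[0,0,-78],0],
])

```text
clock: 21.15
ee_pos: [622.7, 219.3, 103.3]
orientation: [179.9, 0.0, 116.2]
ft_force: [-0.3, 0.2, -1.3]
grip_width: 0.556
finger_force: 30.0
```

```bash
python3 -c "
from h import *
go(467.2,-100.9,116.2)"
```

```text
dx -218.8 dy -280.8 turn -0.0  z 103.3 q6 -17 grip 0.56
```

>>> step_hand([
  [0,[-30,-39,0],0],
  [0,[-60,-78,0],0],
  [0,[-90,-117,0],0],
  [0,[-120,-156,0],0],
  [0,[-150,-195,0],0],
])

```text
clock: 21.65
ee_pos: [510.3, -2.4, 100.0]
orientation: [-179.8, -0.1, 116.2]
ft_force: [0.2, -0.4, -1.0]
grip_width: 0.556
finger_force: 30.0
```

>>> step_hand([
  [0,[-28,-36,0],0],
  [0,[-55,-69,0],0],
  [0,[-68,-85,0],0],
  [0,[-68,-85,0],0],
  [0,[-68,-85,0],0],
])

```text
clock: 22.15
ee_pos: [465.9, -99.3, 101.0]
orientation: [-179.9, -0.2, 116.1]
ft_force: [0.0, 0.3, -2.6]
grip_width: 0.561
finger_force: 30.0
```

```bash
python3 -c "
from h import *
go(467.2,-100.9,116.2)"
```

```text
dx -2.0 dy 0.5 turn -0.1  z 101.0 q6 -53 grip 0.56
```

>>> step_hand([
  [0,[-2,0.5,30],0],
  [0,[-2,0.5,55],0],
  [0,[-2,0.5,66],0],
  [0,[-2,0.5,67],0],
  [0,[-2,0.5,68],0],
])

```text
clock: 22.65
ee_pos: [468.7, -101.1, 34.7]
orientation: [180.0, 0.0, 116.2]
ft_force: [-0.0, -0.4, -0.3]
grip_width: 0.557
finger_force: 30.0
```

>>> step_hand([
  [0,[0,0,1],0],
  [0,[0,0,1.5],0],
  [0,[0,0,2],0],
  [0,[0,0,2.5],0],
  [0,[0,0,2.5],0],
])

```text
clock: 23.15
ee_pos: [468.2, -101.6, 32.0]
orientation: [180.0, 0.0, 116.2]
ft_force: [-0.1, 0.5, -1.3]
grip_width: 0.556
finger_force: 30.0
```

```bash
python3 -c "
from h import *
go(467.2,-100.9,116.2)"
```

```text
dx 1.1 dy -0.6 turn -0.0  z 32.0 q6 -53 grip 0.56
```

>>> step_hand([
  [0,[1,0,1],0],
  [0,[1,0,2],0],
  [0,[1,0,2.5],0],
  [0,[1,0,3],0],
  [0,[1,0,3],0],
])

```text
clock: 23.65
ee_pos: [467.7, -100.6, 28.8]
orientation: [-180.0, -0.0, 116.2]
ft_force: [-0.4, 1.1, -1.3]
grip_width: 0.558
finger_force: 30.0
```

>>> step_hand([
  [0,[0,0,0.5],0],
  [0,[0,0,1],0],
  [0,[0,0,1.3],0],
  [0,[0,0,1.3],0],
])

```text
clock: 24.05
ee_pos: [467.8, -100.7, 28.5]
orientation: [-180.0, -0.0, 116.2]
ft_force: [-4.7, 1.4, 7.5]
grip_width: 0.554
finger_force: 30.0
```

Contact at the expected height. I'll release, retreat and check.

>>> step_hand([
  [0.78,[0,0,0],0],
  [0.78,[0,0,0],0],
  [0.78,[0,0,0],0],
  [0.78,[0,0,0],0],
])

```text
clock: 24.45
ee_pos: [467.8, -100.7, 27.5]
orientation: [180.0, 0.0, 116.2]
ft_force: [-0.4, 0.2, 1.1]
grip_width: 0.781
finger_force: 0.0
```

>>> step_hand([
  [0.78,[0,0,-25],0],
  [0.78,[0,0,-70],0],
  [0.78,[0,0,-110],0],
  [0.78,[0,0,-150],0],
  [0.78,[0,0,-150],0],
])

```text
clock: 24.95
ee_pos: [471.3, -102.4, 183.8]
orientation: [179.6, 0.5, 116.2]
ft_force: [0.4, -0.3, -0.1]
grip_width: 0.781
finger_force: 0.0
```

>>> step_hand([
  [0.78,[36,34,0],0],
  [0.78,[72,69,0],0],
  [0.78,[108,103,0],0],
  [0.78,[144,138,0],0],
  [0.78,[180,172,0],0],
])

```text
clock: 25.45
ee_pos: [542.7, 138.7, 176.5]
orientation: [-179.9, -0.0, 116.2]
ft_force: [0.7, 0.2, -0.1]
grip_width: 0.779
finger_force: 0.0
```

>>> step_hand([
  [0.78,[36,34,0],0],
  [0.78,[72,69,0],0],
  [0.78,[108,103,0],0],
  [0.78,[108,103,0],0],
])

```text
clock: 25.85
ee_pos: [587.2, 284.1, 175.2]
orientation: [-179.9, -0.1, 116.5]
ft_force: [0.1, -1.5, -0.1]
grip_width: 0.78
finger_force: 0.0
```

```bash
python3 - <<'E'
from h import *
f=arm.grab_frame("top"); s=arm.grab_frame("side")
m=arm.camera_model("top"); x0,y0=200,110
big=cv2.resize(f[110:250,200:400,::-1],(800,560),interpolation=cv2.INTER_CUBIC)
cv2.imwrite("pics/e.png",big); cv2.imwrite("pics/f.png",cv2.resize(s[:,:,::-1],(800,600)))
E
```

```text
(no output)
```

View pics/e.png

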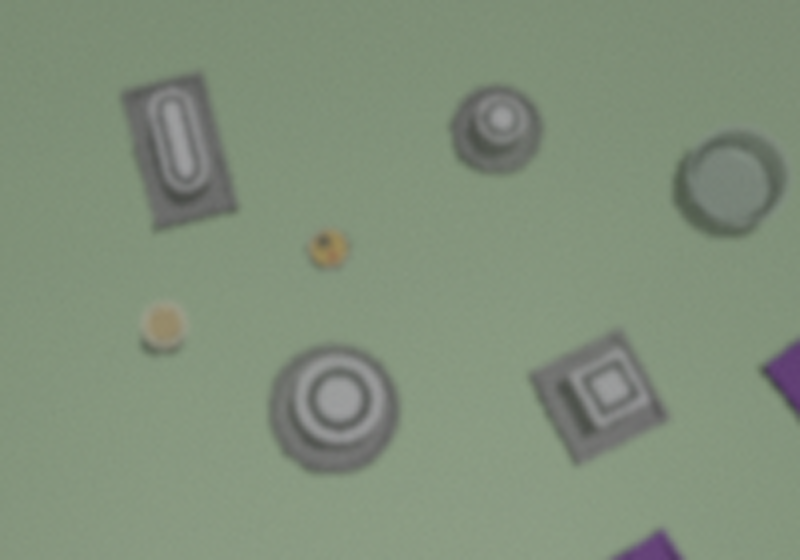

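View pics/f.png

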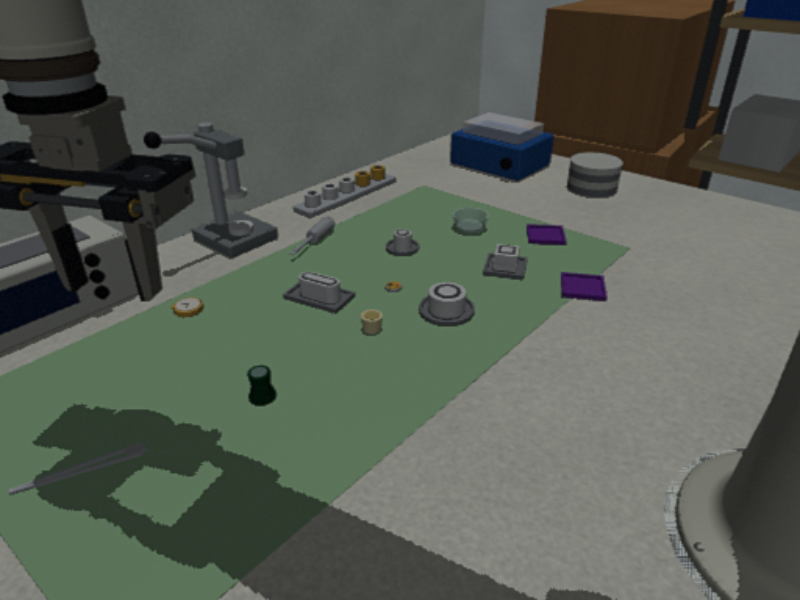

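Top view (800x560 crop): the dies sit in their trays at oblong (180,140), small (498,120), square (608,387) and large (338,400). In the side view the loupe (261,384) and pot (371,322) haven't moved. One numeric check of the centring and yaw before I hand in.

```bash
python3 - <<'E'
from h import *
f=arm.grab_frame("top"); m=arm.camera_model("top")
big=cv2.resize(f[110:250,200:400,::-1],(800,560),interpolation=cv2.INTER_CUBIC)
T=dict(die_oblong=(629,-9.5,12.8),die_small=(637.2,-204.3,0),die_square=(471.4,-257.6,26.2),die_large=(467.2,-100.9,0))
for n,p in T.items():
    for o,a,b in ((S[n][0],31,31),S[n.replace("die","tray")]):
        t=np.radians(p[2]); q=o@np.array([[np.cos(t),np.sin(t)],[-np.sin(t),np.cos(t)]])+p[:2]
        h=cv2.convexHull((((proj(m,np.c_[q,np.full(len(q),b)])-[200,110])+.5)*4).astype(np.float32))
        cv2.polylines(big,[h.astype(np.int32)],True,(0,0,255),1)
cv2.imwrite("pics/g.png",big)
E
```

```text
(no output)
```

View pics/g.png

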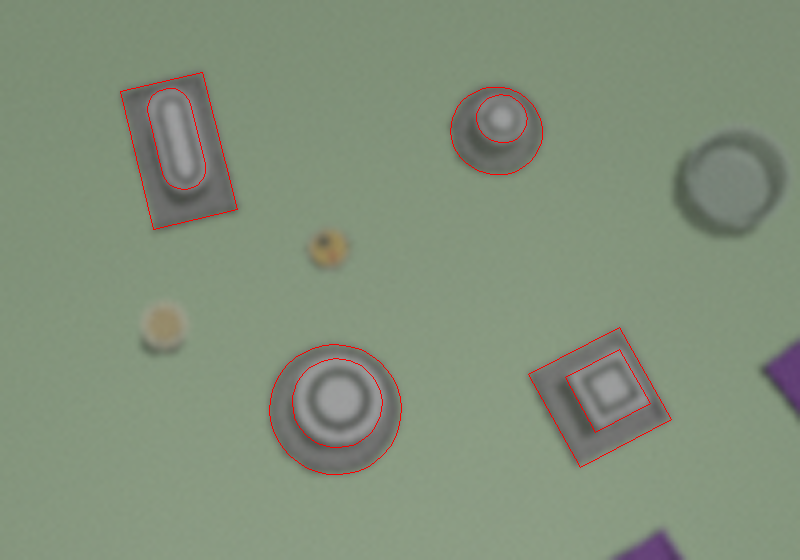

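The outlines expected for centred, aligned dies coincide with what the picture shows (within about 2 mm), so I'm handing in.

```bash
python3 -c "
from workcell import arm
print(arm.finish_job())"
```

```text
the job is handed in; nothing more can be done
None
```

All four dies were set down in their own trays, centred to about 2 mm with the square and oblong in line with theirs; the loupe and oil pot were not moved, and the job was handed in at about 26 s (the judge's verdict was not shown).

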